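Move the ladder rung slide to the next hole and hold its lock pin home

ROBOT

A 6-joint arm with a two-finger parallel gripper is mounted at the origin on the work surface. World frame = base frame: x ahead of the robot, y to its left, z up, the work surface at z = 0. Lengths are in m, angles in degrees, forces in N, time in s.
With the tool pointing down it reaches from about 0.4 to 0.825 m from the base axis. Payload 7 kg.
Tool frame: the origin (TCP) lies midway between the tips of the shut fingers; the grasp point (between the pads) lies 19 mm behind it; z points along the fingers, y is the line along which they close (so a half turn about z gives the same grasp; the last joint's range is limited). The gripper opens to 88 mm and grips with 3 to 60 N. Pads are 19 mm wide; open, the fingers measure 130 mm over their backs; the gripper's body (78 mm by 193 mm) begins 47 mm behind the grasp point.
Start: joints at [91.965, 20.546, 0.682, 0, -70.136, -16.507], TCP at [0.169, 0.653, 0.2] pointing down, gripper open.
Joint ranges: [-176.03, 176.03], [-82.01, 121.73], [-58.28, 71.71], [-173.87, 95.51], [-174.79, -0.11], [-173.66, 173.66]. Speed limits (degrees/s): [136.94, 136.94, 172.46, 180, 180, 180].

INTERFACE

Orientations are given as [roll, pitch, yaw] about the fixed x, y, z axes, in that order (R = Rz(yaw) Ry(pitch) Rx(roll)).
In Python, from plant import * gives the robot as it stands.
- The arm moves only by the tool move_arm, never from a script. Its argument "commands" is a list of rows, each a list of 7 numbers: the shift along the world's x, y, z in mm, then the turn, a rotation vector about the world's x, y, z in degrees, then the opening in per cent of the stroke, from 0 (shut) to 100 (fully open). In form: [[x, y, z, rx, ry, rz, fingers], ...]. A call has 1 to 20 rows; each row shifts and turns the commanded pose from where the row before left it; what a row does not reach is not made up. A row lasts 1/10 s, in which the tool goes at most 50 mm and 8.59 degrees, less where a joint would pass 70% of its speed; a pose out of reach is approached as far as the arm can. A call with a gripper value outside its range is refused whole. The fingers move at their own pace and stop on an object; "squeeze" is the grip in N (left out, the last holds). Time passes only in rows, so rows that do not move let the fingers close. It gives the time, the measured TCP pose, the force and the opening at its end, in the units of the state.
- get_state(): the state, without advancing time (a new reading comes with each control period).
- capture(name): name is "scene" or "top" or "wrist"; returns a dict with "frame" (420x560x3 uint8, blue, green, red), "camera_matrix" (3x3 intrinsics, pixels), "world_to_cam" (4x4, takes a point from world to camera coordinates); the wrist camera has in their place "tool_from_camera" (4x4, takes a point from camera to tool coordinates, whose origin is the TCP and whose axes are the flange's). Camera axes: x right, y up, looking along -z (the intrinsics and any distortion apply to the point x, -y, -z); pixel columns grow to the right and rows downward; lengths in m; the calibration is good to about 2 mm. A picture is of the moment at which its call begins: read the wrist's pose just before it. There is no depth.
- close_job(): hands the job in, once; it reports no verdict.
The state is a dict: "time_s": time; "joints": joint angles; "qd": joint speeds; "joint_torque": joint torques, N m; "tcp_pos": TCP position; "eef_rot": TCP orientation; "contact_force": force on the tool from outside, world axes, zero at the start; "moment": the same for the moment, N m; "gripper_width": finger opening in m.
Only numpy, scipy, OpenCV 4.12 (cv2) and the standard library are available. Lean on these libraries where they do the work, as an engineer would, in place of code of your own. Each camera call takes 0.05 s, during which the arm holds its last target. There are 200 camera calls.

TASK

The lock plunger on the ladder tube is covered by a red guard sleeve: take the sleeve off and park it upright and fully down on the bare steel peg of the grey stand. Then pull the black plunger knob up, slide the blue rung section along the tube to the next hole, the one beside the orange marker, and let the pin go fully home in that hole. Finish while still holding the knob between the fingers with the pin home, do not let go, and leave the bolt bin, the carton and the spanner where they are.

Things in the scene. Friction and masses are not known exactly. Their poses are not given: they have to be found in the camera images.
- stile: Aluminium ladder tube fixed on a plywood plank. Plank 140 x 360 x 15 mm; tube 50 mm wide, 340 mm long, top face 55 mm above the bench. Origin: bench level, under the tube's centre. y axis along the tube, z up. Five 13 mm holes in the middle of the top face at y = -120, -60, 0, 60, 120 mm; the rung section starts pinned in the middle hole (y = 0).
- rung_slide (a joint): Position (m) of the blue rung section (64 x 80 mm) along the tube's y axis: 0 at the middle hole, +0.06 and -0.06 at the next holes. Its top plate is 67 mm, and the round steel plunger housing on it (44 mm across) 87 mm above the bench; a rung stub reaches 93 mm towards the robot, below 60 mm. It slides with about 2 N of friction, only while the pin is pulled.
- plunger (a joint): How far (m) the lock plunger is pulled up: 0 = pin home in a hole, 0.010 = pin tip level with the tube's top face, 0.016 = end stop. A spring pushes it down with about 5 N at 0 and 8 N at 0.016; lowered between holes, the pin rides on the tube; let go within about 2 mm of a hole's centre it drops in.
- knob: Black plunger knob, hidden in the sleeve at first. Origin on its axis in the grip part: 22 mm diameter, from 18 mm below to 14 mm above the origin, then a 26 mm rim up to 22 mm above. With the pin home the origin is 115 mm above the bench, the knob's underside 10 mm above the steel housing. It moves along the tube with the rung section; pulling it up pulls the pin.
- marker_orange: Orange stud on the plank on the far side of the tube, 24 mm diameter, 30 mm tall, top 45 mm above the bench. Origin at its foot, 57 mm from the tube's middle line, exactly beside the target hole (same place along the tube). Its axes are parallel to the stile's.
- marker_grey: Grey stud like the orange one, beside the next hole on the other side: not the target.
- sleeve_mid (a point): Centre of the red guard sleeve (half-way up, on its axis): a loose plastic tube, 40 mm outside, 32 mm bore, 56 mm tall, upright, axis z. It starts over the knob, standing on the steel housing from 87 to 143 mm above the bench.
- sleeve: The same red sleeve, 40 to 85 g; origin at the centre of its lower end.
- peg_seat (a point): Where the sleeve's centre is when it is fully down on the stand's peg: on the peg's axis, 40 mm above the bench. The stand is a fixed grey base 80 x 80 x 12 mm with an upright steel peg of 26 mm diameter with a tapered tip; the peg's top is 72 mm above the bench.
- bolt_bin: Bystander: black open bin of bolts, 150 x 100 x 55 mm, loose; origin at the underside.
- carton: Bystander: red screw carton, 110 x 75 x 55 mm, loose; origin at the underside.
- spanner: Bystander: steel spanner lying on the bench, loose, about 180 mm long; origin at the underside.
Not all that is in view belongs to the job. Of the things like the sleeve, leave any that is turquoise; of the rest the larger one is meant.

How it is judged:
By the outcome, as a careful person would: the job done as asked, in the order asked, and still so for the second after the job is handed in, while the arm keeps its last pose, push and grip.
It also fails if it takes over 51 s, if anything falls off the work surface, if the arm or the gripper's body presses on something with over 40 N, if the wrist force passes 120 N, or if a joint passes its speed limit or range.

## Working session

There is one attempt and no reset: what is moved stays moved. The work goes in short steps, Python scripts to look and compute and a tool call to move; the robot and the scene stay as the last step left them, time stands still between calls to the robot, and variables do not carry over. Pictures are saved under pics/ and viewed, on a budget of 10 in all, crops included, one or two more only if the job needs it, and the job is handed in when it is done.

Besides the shell and the picture viewer there is one more tool, called after ">>>" as name(argument=value, ...), one argument or row to a line, values as JSON. move_arm: Moves the arm, as the interface text tells. Its arguments: {"type":"object","properties":{"commands":{"type":"array"},"squeeze":{"type":"number"}},"required":["commands"]}

```bash
mkdir -p pics; ls; python3 - <<'E'
from plant import *
import cv2
s=get_state();print(s)
for n in("scene","top"):
    c=capture(n);cv2.imwrite(f"pics/{n}1.png",c["frame"]);print(n,c["camera_matrix"],c["world_to_cam"],[k for k in c])
E
```

```text
pics
{'time_s': 0.0, 'joints': array([ 9.19656466e+01,  2.05912841e+01,  6.33740198e-01, -2.03733348e-02,
       -7.01355405e+01, -1.65086589e+01]), 'qd': array([-0.02973926,  0.11999081, -0.04788812,  0.05870014, -0.04602989,
        0.00777588]), 'joint_torque': array([ 2.03467163e-03, -5.82731438e+01,  2.93045783e+01,  6.99692577e+00,
        6.83535865e-03, -1.56391293e-04]), 'tcp_pos': array([0.16937114, 0.65285346, 0.19862338]), 'eef_rot': array([ 1.79905310e+02, -8.09079551e-03, -1.45499440e+01]), 'contact_force': array([-0.51908162, -0.79708284,  0.62226187]), 'moment': array([-0.02770771,  0.04134358, -0.02980964]), 'gripper_width': 0.08757614365915385}
scene [[530.63565058   0.         268.01805917]
 [  0.         530.63565058 210.92240218]
 [  0.           0.           1.        ]] [[ 0.06815536  0.99756147 -0.01503195  0.0090249 ]
 [-0.73823342  0.06056103  0.67182125  0.37523454]
 [ 0.67109334 -0.03469114  0.74056077 -1.83270565]
 [ 0.          0.          0.          1.        ]] ['frame', 'camera_matrix', 'world_to_cam']
top [[433.50081114   0.         281.07804131]
 [  0.         433.50081114 212.15942368]
 [  0.           0.           1.        ]] [[ 0.00777352 -0.99996117 -0.00415008 -0.08315927]
 [ 0.97896625  0.00676404  0.20391009 -0.57948013]
 [-0.2038741  -0.00564789  0.97898082 -1.03555986]
 [ 0.          0.          0.          1.        ]] ['frame', 'camera_matrix', 'world_to_cam']
```

View pics/scene1.png

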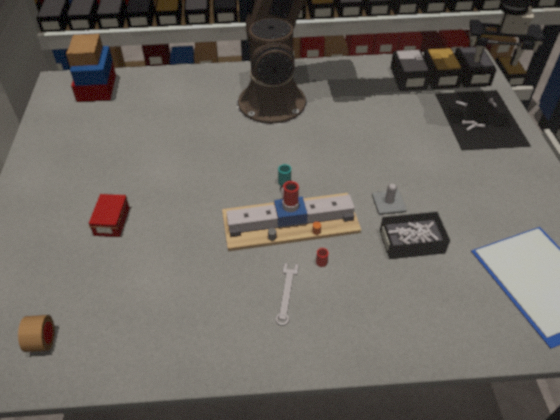

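View pics/top1.png

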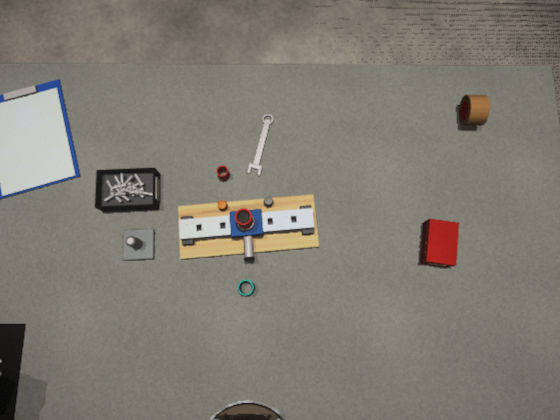

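Candidates in the top view: red sleeve on the blue rung section (244,219), turquoise ring (246,288), and small red ring (223,173). The first one fits: it is red, the larger of the two, and sits over the plunger. The orange marker is at (222,205), the grey one at (268,202), and the stand's peg at (133,241).

```bash
cat > h.py <<'E'
import numpy as np, cv2
def ray(c,u,v,z):
    K=c["camera_matrix"];T=np.array(c["world_to_cam"])
    d=np.linalg.inv(K)@[u,v,1]; d=np.array([d[0],-d[1],-d[2]])
    R=T[:3,:3];o=-R.T@T[:3,3];d=R.T@d
    return o+d*(z-o[2])/d[2]
def proj(c,p):
    T=np.array(c["world_to_cam"]);q=T[:3,:3]@np.array(p)+T[:3,3]
    w=c["camera_matrix"]@[q[0],-q[1],-q[2]];return w[:2]/w[2]
E
python3 - <<'E'
from plant import *
from h import *
c=capture("top");f=c["frame"]
s=capture("scene")
a=cv2.resize(f[180:280,110:330],None,fx=3.6,fy=3.6,interpolation=cv2.INTER_CUBIC)
b=cv2.resize(s["frame"][160:280,210:420],None,fx=2,fy=2,interpolation=cv2.INTER_CUBIC)
im=np.zeros((600,800,3),np.uint8);im[:a.shape[0],:a.shape[1]]=a[:,:800];im[360:,:420]=b
cv2.imwrite("pics/crop.png",im)
h=cv2.cvtColor(f,cv2.COLOR_BGR2HSV)
def blobs(name,lo,hi,z):
    m=cv2.inRange(h,lo,hi);n,_,st,ce=cv2.connectedComponentsWithStats(m)
    for i in range(1,n):
        if st[i,4]>25:print(name,st[i],ce[i].round(1),ray(c,*ce[i],z).round(4))
blobs("orange",(6,150,120),(16,255,255),.045)
blobs("blue",(105,120,40),(125,255,255),.067)
blobs("red",(0,150,50),(4,255,255),.143)
blobs("plank",(14,60,90),(25,200,255),.015)
for u,v,z in((243,218,.143),(222.3,205,.045),(268.4,201.5,.045),(138,244,.012),(133,240,.072),(198.5,227.5,.055),(222.5,225.5,.055),(270,221,.055),(293,219,.055)):print(u,v,ray(c,u,v,z).round(4))
E
```

```text
orange [218 201   9   8  56] [221.5 204.3] [0.6026 0.0746 0.045 ]
blue [  0  80  80 119 614] [ 55.4 131.6] [0.7897 0.513  0.067 ]
blue [ 0 95  5  7 26] [ 1.4 98.3] [0.8829 0.6677 0.067 ]
blue [230 210  33  27 403] [246.9 224.7] [0.5459 0.006  0.067 ]
red [217 166  11  11  52] [222.3 171. ] [0.6618 0.0611 0.143 ]
red [235 209  17  17  97] [243.6 216.9] [0.5509 0.0076 0.143 ]
red [ 426  219   33   47 1311] [441.8 241.9] [ 0.4955 -0.4484  0.143 ]
plank [468  95  23  25 489] [479.3 106.9] [ 0.8904 -0.6245  0.015 ]
plank [ 178  194  141   59 2721] [262.4 220.2] [ 0.5676 -0.03    0.015 ]
plank [ 179  238   65   21 1067] [211.3 247.9] [0.4937 0.1013 0.015 ]
plank [226 405  39   9 171] [243.5 409.3] [0.1046 0.0079 0.015 ]
243 218 [0.5482 0.009  0.143 ]
222.3 205 [0.6009 0.0724 0.045 ]
268.4 201.5 [ 0.6109 -0.046   0.045 ]
138 244 [0.5028 0.293  0.012 ]
133 240 [0.5048 0.2858 0.072 ]
198.5 227.5 [0.5401 0.1289 0.055 ]
222.5 225.5 [0.5456 0.0686 0.055 ]
270 221 [ 0.558  -0.0511  0.055 ]
293 219 [ 0.5636 -0.1092  0.055 ]
```

View pics/crop.png

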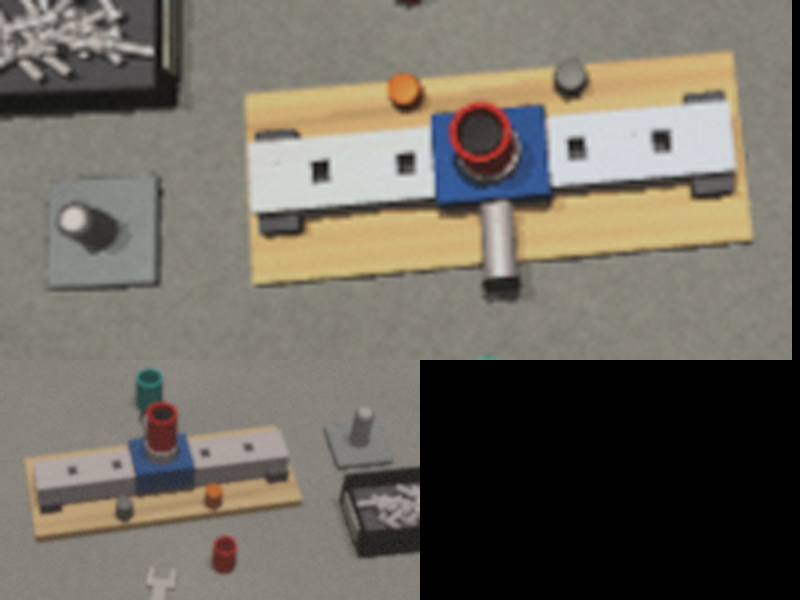

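The crop confirms the red sleeve on the plunger housing as the one meant. The tube axis runs along (-0.098, 0.995), so the target hole lies about (-6, +60) mm from the middle hole. First I'll go above the stand for a close look.

>>> move_arm(
  commands=[
    [24,-26,3,0,0,1.44,100],
    [24,-26,3,0,0,1.44,100],
    [24,-26,3,0,0,1.44,100],
    [24,-26,3,0,0,1.44,100],
    [24,-26,3,0,0,1.44,100],
    [24,-26,3,0,0,1.44,100],
    [24,-26,3,0,0,1.44,100],
    [24,-26,3,0,0,1.44,100],
    [24,-26,3,0,0,1.44,100],
    [24,-26,3,0,0,1.44,100],
    [24,-26,3,0,0,1.44,100],
    [24,-26,3,0,0,1.44,100],
    [24,-26,3,0,0,1.44,100],
    [22,-23,3,0,0,1.44,100],
    [0,0,0,0,0,0,100],
    [0,0,0,0,0,0,100],
  ],
)

```text
time_s: 1.8
tcp_pos: [0.5038, 0.2916, 0.2413]
eef_rot: [180.0, 0.0, 5.5]
contact_force: [0.3, -0.3, -1.1]
gripper_width: 0.0878
```

```bash
cat >> h.py <<'E'
from scipy.spatial.transform import Rotation as Ro
def wcam(s,w):
    T=np.eye(4);T[:3,:3]=Ro.from_euler("xyz",s["eef_rot"],degrees=True).as_matrix();T[:3,3]=s["tcp_pos"]
    w["world_to_cam"]=np.linalg.inv(T@np.array(w["tool_from_camera"]));return w
E
python3 - <<'E'
from plant import *
from h import *
import pickle
s=get_state();w=wcam(s,capture("wrist"));cv2.imwrite("pics/w1.png",w["frame"]);pickle.dump(w,open("w1.pkl","wb"))
print(s["tcp_pos"],s["eef_rot"],s["joints"].round(1),s["contact_force"],s["time_s"],w["tool_from_camera"])
print(proj(w,(.503,.292,.072)),proj(w,(.503,.292,.012)))
E
```

```text
[0.50380255 0.29164914 0.24134001] [1.79995683e+02 2.06454631e-02 5.50105906e+00] [ 49.3  10.5  -7.6  -0.  -71.9  46.2] [ 0.32168834 -0.33437466 -1.08017801] 1.8 [[ 9.94300796e-05  9.67980637e-01  2.51024854e-01  6.75673208e-02]
 [ 9.99999956e-01 -1.66817765e-04  2.47171903e-04 -1.25370898e-03]
 [ 2.81133021e-04  2.51024818e-01 -9.67980610e-01 -1.85905962e-01]
 [ 0.00000000e+00  0.00000000e+00  0.00000000e+00  1.00000000e+00]]
[274.13163987 194.3128599 ] [274.03897668 186.43350247]
```

View pics/w1.png

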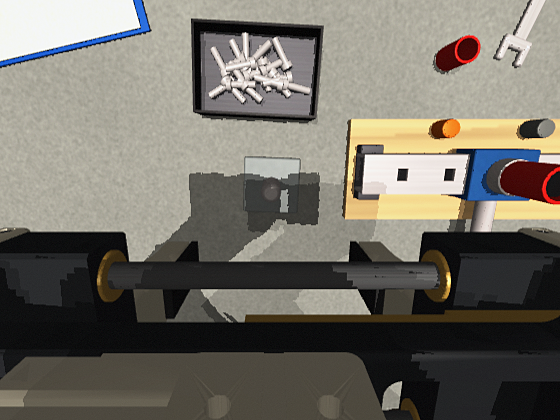

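The wrist view shows the stand base around (271,186), the peg tip near (270,189), the sleeve at right (545,183) and the orange stud at (445,128). I'll enlarge the stand with its contrast boosted.

```bash
python3 - <<'E'
from h import *
import pickle
w=pickle.load(open("w1.pkl","rb"));f=w["frame"][145:225,230:315]
g=cv2.resize(f,None,fx=7,fy=7,interpolation=cv2.INTER_NEAREST);g=np.clip(255*(g/255.)**.45,0,255).astype(np.uint8)
cv2.imwrite("pics/stand.png",g)
print(w["camera_matrix"])
for p in((270,190,.072),(271,190,.072),(272,186,.012)):print(ray(w,*p))
E
```

```text
[[290.47157239   0.         273.40117234]
 [  0.         290.47157239 212.89128536]
 [  0.           0.           1.        ]]
[0.50791047 0.29761614 0.072     ]
[0.50802933 0.29638371 0.072     ]
[0.50334578 0.29498798 0.012     ]
```

View pics/stand.png

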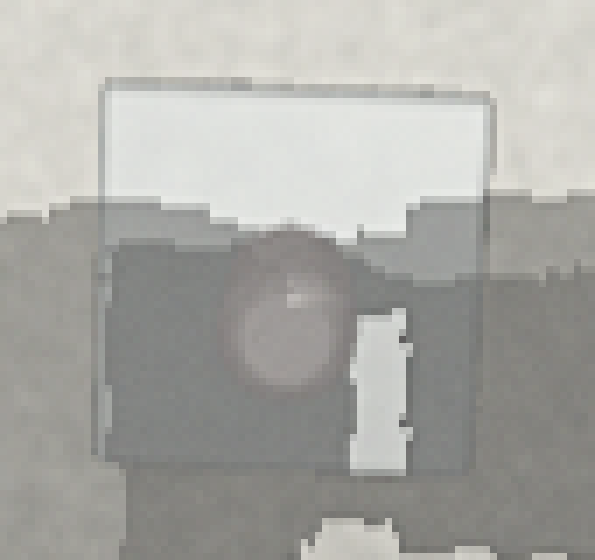

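>>> move_arm(
  commands=[
    [5,-28,0,0,0,0,100],
    [5,-29,0,0,0,0,100],
    [5,-28,0,0,0,0,100],
    [5,-28,0,0,0,0,100],
    [5,-28,0,0,0,0,100],
    [5,-28,0,0,0,0,100],
    [5,-28,0,0,0,0,100],
    [5,-28,0,0,0,0,100],
    [4,-28,0,0,0,0,100],
    [3,-30,0,0,0,0,100],
    [0,0,0,0,0,0,100],
    [0,0,0,0,0,0,100],
  ],
)

```text
time_s: 3.05
tcp_pos: [0.5503, 0.0097, 0.2415]
eef_rot: [-180.0, 0.0, 5.6]
contact_force: [1.0, -0.5, 0.4]
gripper_width: 0.0874
```

```bash
python3 - <<'E'
from plant import *
from h import *
import pickle
s=get_state();w=wcam(s,capture("wrist"));f=w["frame"];pickle.dump(w,open("w2.pkl","wb"))
print(s["tcp_pos"],s["eef_rot"],s["joints"].round(1),s["time_s"])
for p in((.5515,.0085,.143),(.5459,.069,.055),(.6026,.074,.045),(.579,-.049,.055)):print(p,proj(w,p))
cv2.imwrite("pics/w2.png",np.clip(255*(f/255.)**.6,0,255).astype(np.uint8))
E
```

```text
[0.55029118 0.00972082 0.24147217] [-1.79989893e+02  5.57003219e-03  5.59793519e+00] [ 21.4   7.3 -11.4  -0.  -71.3  74.2] 3.05
(0.5515, 0.0085, 0.143) [276.06455796 205.88943363]
(0.5459, 0.069, 0.055) [228.69172545 190.19262234]
(0.6026, 0.074, 0.045) [228.57853197 144.98814165]
(0.579, -0.049, 0.055) [322.34941805 173.6670951 ]
```

View pics/w2.png

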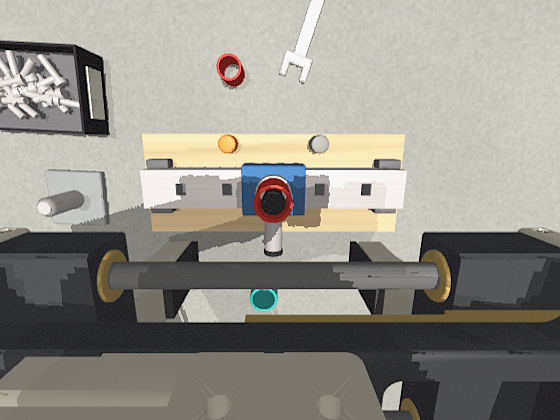

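The wrist view shows the red rim around (273,201), the stud at (228,144) and the target hole at (227,189). All are within about 1–2 px of the prediction. Next I'll fit the rim.

```bash
python3 - <<'E'
from h import *
import pickle
w=pickle.load(open("w2.pkl","rb"));f=w["frame"]
h=cv2.cvtColor(f,cv2.COLOR_BGR2HSV)
m=((h[...,0]<8)|(h[...,0]>172))&(h[...,1]>120)&(h[...,2]>40);m=m.astype(np.uint8)
m[:160]=0;m[235:]=0;m[:,:240]=0;m[:,310:]=0
cs,hi=cv2.findContours(m,cv2.RETR_CCOMP,cv2.CHAIN_APPROX_NONE)
for c in cs:
    if len(c)>25:print(cv2.boundingRect(c),cv2.fitEllipse(c))
# model: project outer circles
def cost(x):
    t=np.linspace(0,2*np.pi,80);P=[]
    for z in(.087,.143):P+=[proj(w,(x[0]+.02*np.cos(a),x[1]+.02*np.sin(a),z)) for a in t]
    M=np.zeros_like(m);cv2.fillConvexPoly(M,cv2.convexHull(np.round(np.array(P)*16).astype(np.int32)),1,shift=4)
    b=np.zeros_like(m);cv2.fillConvexPoly(b,cv2.convexHull(np.vstack([c for c in cs if len(c)>25])),1)
    return (M!=b).sum()
best=min((cost((.5515+dx/1e3,.0085+dy/1e3)),dx,dy) for dx in range(-6,8) for dy in range(-6,8));print(best)
print(ray(w,271,192.4,.072)) 
w1=pickle.load(open("w1.pkl","rb"));print(ray(w1,271,192.4,.072),ray(w1,271.6,185,.012), proj(w,(.5503,.0097,.2415)),proj(w,(.5503,.0097,.28)))
E
```

```text
(254, 178, 39, 45) ((272.8379211425781, 200.61903381347656), (37.9014892578125, 44.344722747802734), 0.16919125616550446)
(259, 188, 29, 28) ((272.8442077636719, 201.33102416992188), (27.445486068725586, 27.718284606933594), 128.75926208496094)
(np.int64(108), 2, 4)
[0.55152678 0.0142198  0.072     ]
[0.50502775 0.29610063 0.072     ] [0.50473772 0.29569946 0.012     ] [275.34941945 240.53885028] [275.77224861 264.5874346 ]
```

The wrist and top cameras agree on the displacement from sleeve to peg, about (-48.5, +283.5) mm. Their absolute readings differ by about (2, 3) mm, so I'll use the middle. Descending and gripping the sleeve.

>>> move_arm(
  commands=[
    [2,1,-15,0,0,0,100],
    [0,0,-15,0,0,0,100],
    [0,0,-15,0,0,0,100],
    [0,0,-15,0,0,0,100],
    [0,0,-15,0,0,0,100],
    [0,0,-15,0,0,0,100],
    [0,0,-15,0,0,0,100],
    [0,0,-15,0,0,0,100],
    [0,0,-15,0,0,0,100],
    [0,0,0,0,0,0,60],
    [0,0,0,0,0,0,50],
    [0,0,0,0,0,0,30],
    [0,0,0,0,0,0,30],
    [0,0,0,0,0,0,30],
    [0,0,0,0,0,0,30],
  ],
  squeeze=15,
)

```text
time_s: 4.6
tcp_pos: [0.5527, 0.0104, 0.107]
eef_rot: [-180.0, -0.0, 5.6]
contact_force: [0.3, -0.3, -0.8]
gripper_width: 0.0447
```

>>> move_arm(
  commands=[
    [0,0,0,0,0,0,30],
    [0,0,0,0,0,0,30],
    [0,0,0,0,0,0,30],
    [0,0,0,0,0,0,30],
  ],
)

```text
time_s: 5.0
tcp_pos: [0.5526, 0.0103, 0.1068]
eef_rot: [-180.0, -0.0, 5.6]
contact_force: [-0.9, -0.1, 2.5]
gripper_width: 0.0395
```

>>> move_arm(
  commands=[
    [0,0,8,0,0,0,30],
    [0,0,12,0,0,0,30],
    [0,0,12,0,0,0,30],
    [0,0,12,0,0,0,30],
    [0,0,12,0,0,0,30],
    [0,0,12,0,0,0,30],
    [0,0,12,0,0,0,30],
    [-4,24,0,0,0,0,30],
    [-4,24,0,0,0,0,30],
    [-4,24,0,0,0,0,30],
    [-4,24,0,0,0,0,30],
    [-4,24,0,0,0,0,30],
    [-4,24,0,0,0,0,30],
    [-4,24,0,0,0,0,30],
    [-4,24,0,0,0,0,30],
    [-4,24,0,0,0,0,30],
    [-4,24,0,0,0,0,30],
    [-4,22,0,0,0,0,30],
    [-4,22,0,0,0,0,30],
  ],
)

```text
time_s: 6.9
tcp_pos: [0.5042, 0.2954, 0.1871]
eef_rot: [-180.0, -0.0, 5.6]
contact_force: [0.3, 0.2, -1.3]
gripper_width: 0.0394
```

```bash
python3 - <<'E'
from plant import *
from h import *
import pickle
s=get_state();c=capture("scene");t=capture("top");w=wcam(get_state(),capture("wrist"));pickle.dump((s,c,t,w),open("w3.pkl","wb"))
print(s["tcp_pos"],s["eef_rot"],s["gripper_width"],s["time_s"],s["contact_force"])
u,v=proj(c,(.503,.292,.08)).astype(int)
a=cv2.resize(c["frame"][v-45:v+45,u-60:u+60],None,fx=4.4,fy=4.4,interpolation=cv2.INTER_CUBIC)
b=cv2.resize(w["frame"][150:320,170:380],None,fx=1.27,fy=1.27)
im=np.zeros((600,800,3),np.uint8);im[:a.shape[0],:a.shape[1]]=a;im[:b.shape[0],530:530+b.shape[1]]=b
u,v=proj(t,(.503,.292,.08)).astype(int);b=cv2.resize(t["frame"][v-30:v+30,u-40:u+40],None,fx=3.3,fy=3.3)
im[300:300+b.shape[0],530:530+b.shape[1]]=b
cv2.imwrite("pics/w3.png",np.clip(255*(im/255.)**.6,0,255).astype(np.uint8))
E
```

```text
[0.50424028 0.29535371 0.18714199] [-1.79995666e+02 -4.43192375e-03  5.62533081e+00] 0.03939244014262337 6.9 [ 0.25500863  0.2069624  -1.26141169]
```

View pics/w3.png

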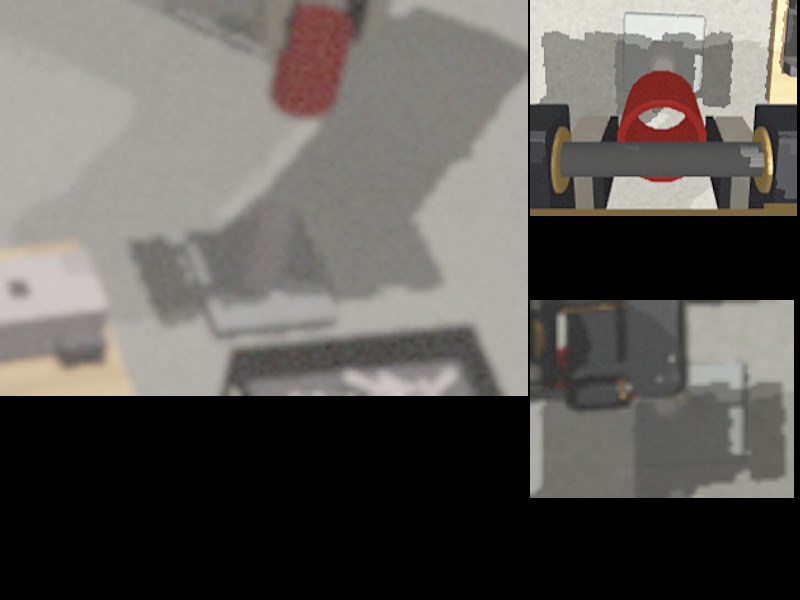

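The wrist crop shows the held sleeve (centred near crop column 662) lined up with the peg tip (662) and stand base (664). I'll fit it numerically in the wrist and scene views.

```bash
python3 - <<'E'
from h import *
import pickle
s,c,t,w=pickle.load(open("w3.pkl","rb"))
def mask(f,x0,x1,y0,y1):
    h=cv2.cvtColor(f,cv2.COLOR_BGR2HSV)
    m=(((h[...,0]<8)|(h[...,0]>172))&(h[...,1]>120)&(h[...,2]>25)).astype(np.uint8)
    M=np.zeros_like(m);M[y0:y1,x0:x1]=m[y0:y1,x0:x1];return M
t_=np.linspace(0,2*np.pi,60)
def fit(w,m,rows,x0,r,zs,fill=True):
    out=[]
    for dx in np.arange(-8,8.1,1):
        for dy in np.arange(-8,8.1,1):
            P=[proj(w,(x0[0]+dx/1e3+r*np.cos(a),x0[1]+dy/1e3+r*np.sin(a),z)) for z in zs for a in t_]
            M=np.zeros_like(m);cv2.fillConvexPoly(M,cv2.convexHull(np.round(np.array(P)*16).astype(np.int32)),1,shift=4)
            out.append(((M!=m)[rows[0]:rows[1]].sum(),dx,dy))
    out.sort();return out[:3]
zt=s["tcp_pos"][2];b=zt-.020
m=mask(w["frame"],225,325,200,262)
m2=np.zeros_like(m);cv2.fillConvexPoly(m2,cv2.convexHull(cv2.findNonZero(m)),1)
print("tcp",s["tcp_pos"][:2],"wrist",np.argwhere(m2).min(0),fit(w,m2,(195,240),s["tcp_pos"],.02,(b,b+.056)))
u,v=proj(c,(s["tcp_pos"][0],s["tcp_pos"][1],b+.02)).astype(int)
m=mask(c["frame"],u-25,u+25,v-30,v+30);ys,xs=np.nonzero(m);print("scene mask",xs.min(),xs.max(),ys.min(),ys.max())
m2=np.zeros_like(m);cv2.fillConvexPoly(m2,cv2.convexHull(cv2.findNonZero(m)),1)
lo=ys.min()+8
print("scene",fit(c,m2,(lo,ys.max()+10),s["tcp_pos"],.02,(b,b+.05)))
# peg from w1: brightened crop tip disc (271,192.4); in scene, peg tip/axis from crop
print("scene peg proj top/base for (.504,.294)",proj(c,(.504,.294,.072)),proj(c,(.504,.294,.012)))
u,v=proj(c,(.503,.292,.08)).astype(int);print("crop origin",u-60,v-45)
g=capture=None
E
```

```text
tcp [0.50424028 0.29535371] wrist [206 238] [(np.int64(60), np.float64(0.0), np.float64(3.0)), (np.int64(69), np.float64(-1.0), np.float64(3.0)), (np.int64(69), np.float64(0.0), np.float64(2.0))]
scene mask 392 409 139 163
scene [(np.int64(26), np.float64(-7.0), np.float64(6.0)), (np.int64(27), np.float64(-7.0), np.float64(5.0)), (np.int64(28), np.float64(-8.0), np.float64(5.0))]
scene peg proj top/base for (.504,.294) [390.70945531 185.57034739] [387.38475956 200.62330709]
crop origin 330 138
```

Sleeve versus peg in the same wrist camera: correct by about (+1, -2) mm. Lowering now to just over the tip, then onto the peg.

>>> move_arm(
  commands=[
    [1,-2,-12,0,0,0,30],
    [0,0,-14,0,0,0,30],
    [0,0,-14,0,0,0,30],
    [0,0,-14,0,0,0,30],
    [0,0,-14,0,0,0,30],
    [0,0,-12,0,0,0,30],
    [0,0,-8,0,0,0,30],
    [0,0,-5,0,0,0,30],
    [0,0,-4,0,0,0,30],
    [0,0,-4,0,0,0,30],
  ],
)

```text
time_s: 8.05
tcp_pos: [0.5057, 0.2925, 0.0857]
eef_rot: [-180.0, -0.0, 5.6]
contact_force: [0.9, -0.1, -0.9]
gripper_width: 0.0392
```

>>> move_arm(
  commands=[
    [0,0,-4,0,0,0,30],
    [0,0,-4,0,0,0,30],
    [0,0,-4,0,0,0,30],
    [0,0,-4,0,0,0,30],
    [0,0,-4,0,0,0,30],
  ],
)

```text
time_s: 8.55
tcp_pos: [0.5055, 0.2925, 0.0653]
eef_rot: [-180.0, -0.0, 5.6]
contact_force: [-1.1, 0.8, 0.7]
gripper_width: 0.0393
```

>>> move_arm(
  commands=[
    [0,0,-5,0,0,0,30],
    [0,0,-5,0,0,0,30],
    [0,0,-5,0,0,0,30],
    [0,0,-5,0,0,0,30],
    [0,0,-5,0,0,0,30],
    [0,0,-4,0,0,0,30],
    [0,0,-2,0,0,0,30],
    [0,0,0,0,0,0,30],
  ],
)

```text
time_s: 9.35
tcp_pos: [0.5054, 0.2926, 0.0342]
eef_rot: [-180.0, 0.0, 5.6]
contact_force: [-2.5, 4.7, -2.4]
gripper_width: 0.0394
```

>>> move_arm(
  commands=[
    [0,0,-1,0,0,0,30],
    [0,0,-1,0,0,0,30],
    [0,0,-1,0,0,0,30],
    [0,0,0,0,0,0,30],
  ],
)

```text
time_s: 9.75
tcp_pos: [0.5057, 0.2928, 0.0322]
eef_rot: [-180.0, -0.0, 5.6]
contact_force: [-2.7, 5.0, 3.0]
gripper_width: 0.0396
```

>>> move_arm(
  commands=[
    [0,0,0,0,0,0,50],
    [0,0,0,0,0,0,60],
    [0,0,0,0,0,0,90],
    [0,0,0,0,0,0,90],
    [0,0,0,0,0,0,90],
    [0,0,0,0,0,0,90],
    [0,0,10,0,0,0,90],
    [0,0,15,0,0,0,90],
    [0,0,20,0,0,0,90],
    [0,0,20,0,0,0,90],
    [0,0,20,0,0,0,90],
    [0,0,25,0,0,0,90],
    [0,0,25,0,0,0,90],
    [0,0,25,0,0,0,90],
  ],
)

```text
time_s: 11.15
tcp_pos: [0.5054, 0.2922, 0.1935]
eef_rot: [-180.0, -0.0, 5.6]
contact_force: [0.3, 0.5, 0.6]
gripper_width: 0.0787
```

>>> move_arm(
  commands=[
    [4,-24,3,0,0,0,90],
    [4,-28,3,0,0,0,90],
    [4,-28,3,0,0,0,90],
    [4,-28,3,0,0,0,90],
    [4,-28,3,0,0,0,90],
    [4,-28,3,0,0,0,90],
    [4,-28,3,0,0,0,90],
    [4,-28,3,0,0,0,90],
    [5,-28,3,0,0,0,90],
    [5,-24,3,0,0,0,90],
    [5,-10,2,0,0,0,90],
    [0,0,0,0,0,0,90],
    [0,0,0,0,0,0,90],
  ],
)

```text
time_s: 12.45
tcp_pos: [0.5525, 0.0106, 0.2238]
eef_rot: [-180.0, -0.0, 5.6]
contact_force: [-0.6, 0.7, -1.2]
gripper_width: 0.0786
```

```bash
python3 - <<'E'
from plant import *
from h import *
import pickle
s=get_state();w=wcam(s,capture("wrist"));t=capture("top");c=capture("scene");pickle.dump((s,w,t,c),open("w4.pkl","wb"))
print(s["tcp_pos"],s["time_s"])
im=np.zeros((600,800,3),np.uint8)
im[:300,:480]=cv2.resize(w["frame"][120:270,180:420],None,fx=2,fy=2)
p=proj(w,(.505,.293,.068));print("parked proj in wrist",p,"knob proj",proj(w,(.5525,.0108,.137)))
for k,(q,x) in enumerate(((t,0),(c,400))):
    u,v=proj(q,(.505,.293,.04)).astype(int);im[300:600,x:x+400]=cv2.resize(q["frame"][v-30:v+30,u-40:u+40],None,fx=5,fy=5,interpolation=cv2.INTER_CUBIC)
    print(u,v,[proj(q,(.505,.293,z)) for z in(.012,.068)])
    im[300:330,x:x+400]//=1
im[:300,500:800]=cv2.resize(w["frame"][150:250,0:100],None,fx=3,fy=3)
cv2.imwrite("pics/w4.png",np.clip(255*(im/255.)**.6,0,255).astype(np.uint8))
E
```

```text
[0.55248099 0.01057669 0.2237535 ] 12.45
parked proj in wrist [ 39.29616605 211.84563925] knob proj [274.56398872 209.72307627]
134 241 [array([138.06412503, 243.15131957]), array([130.66734241, 240.12313132])]
388 193 [array([387.11124343, 200.90195406]), array([390.20167249, 186.88228391])]
```

View pics/w4.png

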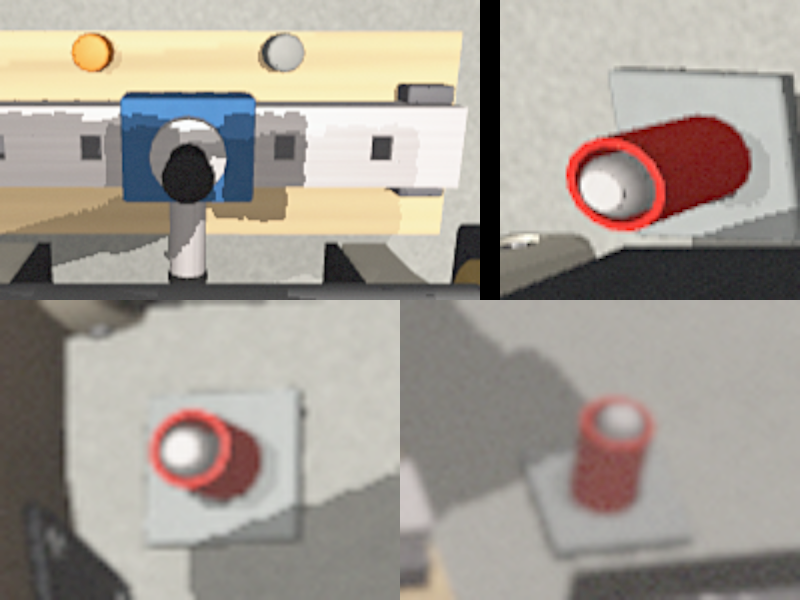

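The sleeve is parked upright and fully down: the peg tip shows just proud of the rim and its foot is on the base. The knob is directly ahead at wrist pixel (274,207), close to prediction. Next I'll descend and grip the knob.

>>> move_arm(
  commands=[
    [1,-1,-14,0,0,0,80],
    [0,0,-15,0,0,0,80],
    [0,0,-15,0,0,0,80],
    [0,0,-15,0,0,0,80],
    [0,0,-15,0,0,0,80],
    [0,0,-15,0,0,0,80],
    [0,0,-15,0,0,0,80],
    [0,0,-14,0,0,0,80],
    [0,0,-10,0,0,0,60],
    [0,0,-4,0,0,0,40],
    [0,0,0,0,0,0,10],
    [0,0,0,0,0,0,10],
    [0,0,0,0,0,0,10],
    [0,0,0,0,0,0,10],
    [0,0,0,0,0,0,10],
    [0,0,0,0,0,0,10],
    [0,0,0,0,0,0,10],
  ],
  squeeze=25,
)

```text
time_s: 14.3
tcp_pos: [0.5539, 0.0095, 0.0921]
eef_rot: [-180.0, -0.1, 5.6]
contact_force: [-1.0, 1.8, 4.4]
gripper_width: 0.0243
```

>>> move_arm(
  commands=[
    [0,0,0,0,0,0,10],
    [0,0,0,0,0,0,10],
    [0,0,0,0,0,0,10],
  ],
  squeeze=35,
)

```text
time_s: 14.6
tcp_pos: [0.5539, 0.0094, 0.092]
eef_rot: [-180.0, -0.1, 5.6]
contact_force: [-1.2, 0.3, 5.4]
gripper_width: 0.0235
```

>>> move_arm(
  commands=[
    [0,0,0,0,0,0,5],
    [0,0,0,0,0,0,5],
    [0,0,0,0,0,0,5],
  ],
)

```text
time_s: 14.9
tcp_pos: [0.5539, 0.0094, 0.0921]
eef_rot: [-180.0, -0.1, 5.6]
contact_force: [-0.4, 1.4, 6.0]
gripper_width: 0.0234
```

```bash
python3 - <<'E'
from plant import *
from h import *
s=get_state();print({k:np.round(s[k],4) for k in("tcp_pos","contact_force","moment","gripper_width")})
w=wcam(s,capture("wrist"));c=capture("scene")
im=np.zeros((600,800,3),np.uint8)
im[:400,:440]=cv2.resize(w["frame"][170:270,220:330],None,fx=4,fy=4)
u,v=proj(c,(.553,.01,.1)).astype(int);im[300:600,440:800]=cv2.resize(c["frame"][v-25:v+25,u-30:u+30],None,fx=6,fy=6,interpolation=cv2.INTER_CUBIC)
cv2.imwrite("pics/w5.png",np.clip(255*(im/255.)**.5,0,255).astype(np.uint8))
E
```

```text
{'tcp_pos': array([0.5539, 0.0094, 0.0921]), 'contact_force': array([-0.3654,  1.4297,  6.0403]), 'moment': array([0.4555, 0.3193, 0.0484]), 'gripper_width': np.float64(0.0234)}
```

View pics/w5.png

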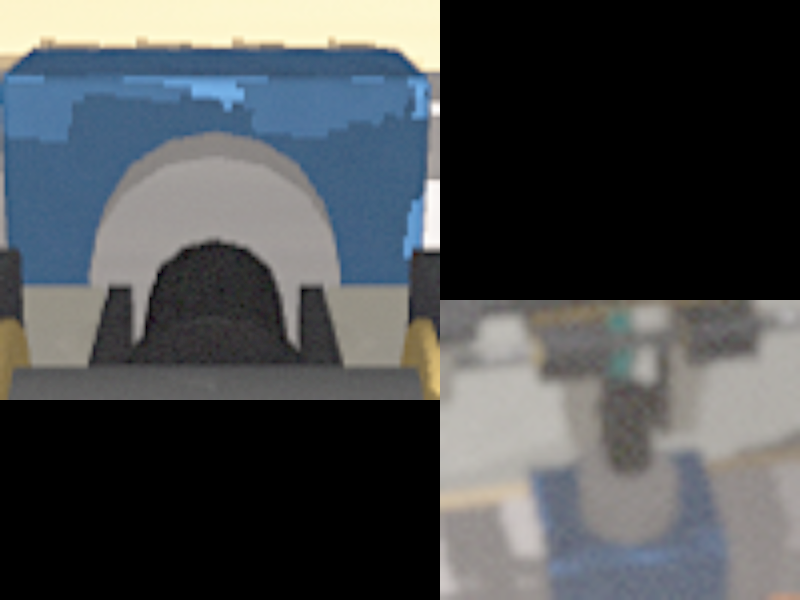

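The pads are around the knob over the housing. I'll pull gently and watch the force.

>>> move_arm(
  commands=[
    [0,0,2,0,0,0,5],
    [0,0,2,0,0,0,5],
    [0,0,0,0,0,0,5],
  ],
)

```text
time_s: 15.3
tcp_pos: [0.5535, 0.0094, 0.0952]
eef_rot: [-180.0, 0.0, 5.6]
contact_force: [4.3, 1.1, -7.2]
gripper_width: 0.0239
```

>>> move_arm(
  commands=[
    [0,0,2,0,0,0,5],
    [0,0,2,0,0,0,5],
    [0,0,2,0,0,0,5],
    [0,0,2,0,0,0,5],
    [0,0,1,0,0,0,5],
    [0,0,0,0,0,0,5],
  ],
  squeeze=40,
)

```text
time_s: 15.9
tcp_pos: [0.5535, 0.0094, 0.1047]
eef_rot: [-180.0, -0.0, 5.6]
contact_force: [3.5, 2.1, -7.9]
gripper_width: 0.0238
```

```bash
python3 - <<'E'
from plant import *
from h import *
s=get_state();print({k:np.round(s[k],4) for k in("tcp_pos","contact_force","moment","gripper_width")})
w=wcam(s,capture("wrist"))
cv2.imwrite("pics/w6.png",np.clip(255*(cv2.resize(w["frame"][170:270,220:330],None,fx=5,fy=5)/255.)**.5,0,255).astype(np.uint8))
E
```

```text
{'tcp_pos': array([0.5535, 0.0094, 0.1047]), 'contact_force': array([ 3.4667,  2.0649, -7.8785]), 'moment': array([ 0.5322, -1.5033, -0.043 ]), 'gripper_width': np.float64(0.0238)}
```

View pics/w6.png

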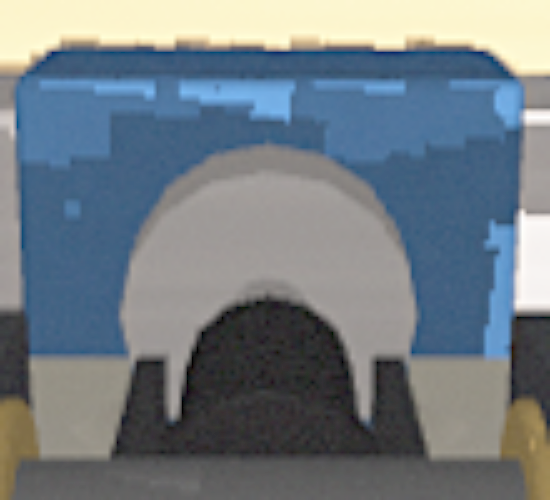

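The knob rose with the gripper: it holds the same place in the view, more gap shows underneath, and the force matches the spring. The pin is about 12 mm up, so it's clear. I'll lift 1 mm more and slide 60 mm along the tube.

>>> move_arm(
  commands=[
    [0,0,1,0,0,0,5],
    [-0.4,4,0,0,0,0,5],
    [-0.4,4,0,0,0,0,5],
    [-0.4,4,0,0,0,0,5],
    [-0.4,4,0,0,0,0,5],
    [-0.4,4,0,0,0,0,5],
    [-0.4,4,0,0,0,0,5],
    [-0.4,4,0,0,0,0,5],
    [-0.4,4,0,0,0,0,5],
    [-0.4,4,0,0,0,0,5],
    [-0.4,4,0,0,0,0,5],
    [-0.4,4,0,0,0,0,5],
    [-0.4,4,0,0,0,0,5],
    [-0.4,4,0,0,0,0,5],
    [-0.4,4,0,0,0,0,5],
    [-0.3,3.7,0,0,0,0,5],
    [0,0,0,0,0,0,5],
  ],
)

```text
time_s: 17.65
tcp_pos: [0.5477, 0.0691, 0.1056]
eef_rot: [180.0, -0.0, 5.6]
contact_force: [5.0, 0.9, -7.2]
gripper_width: 0.0236
```

>>> move_arm(
  commands=[
    [0,0,-2,0,0,0,5],
    [0,0,-2,0,0,0,5],
    [0,0,-2,0,0,0,5],
    [0,0,-2,0,0,0,5],
    [0,0,0,0,0,0,5],
  ],
)

```text
time_s: 18.15
tcp_pos: [0.5477, 0.0691, 0.0974]
eef_rot: [-180.0, -0.0, 5.6]
contact_force: [4.8, 0.8, -6.7]
gripper_width: 0.0232
```

The spring still pulls at about 5 mm of lift, so the pin is inside the hole. Continuing to home.

>>> move_arm(
  commands=[
    [0,0,-2,0,0,0,5],
    [0,0,-1.5,0,0,0,5],
    [0,0,-1,0,0,0,5],
    [0,0,-0.5,0,0,0,5],
    [0,0,0,0,0,0,5],
  ],
)

```text
time_s: 18.65
tcp_pos: [0.5477, 0.0691, 0.0926]
eef_rot: [-180.0, -0.0, 5.6]
contact_force: [4.4, 0.8, -6.0]
gripper_width: 0.0233
```

>>> move_arm(
  commands=[
    [0,0,-0.5,0,0,0,5],
    [0,0,-0.5,0,0,0,5],
    [0,0,0,0,0,0,5],
  ],
)

```text
time_s: 18.95
tcp_pos: [0.5479, 0.0691, 0.0922]
eef_rot: [180.0, -0.0, 5.6]
contact_force: [3.0, 1.5, -0.1]
gripper_width: 0.0235
```

>>> move_arm(
  commands=[
    [0,0,-0.5,0,0,0,5],
    [0,0,-0.3,0,0,0,5],
    [0,0,0,0,0,0,5],
    [0,0,0,0,0,0,5],
  ],
)

```text
time_s: 19.35
tcp_pos: [0.5481, 0.0691, 0.092]
eef_rot: [180.0, -0.1, 5.6]
contact_force: [0.5, 1.2, 7.5]
gripper_width: 0.0232
```

```bash
python3 - <<'E'
from plant import *
from h import *
s=get_state();print({k:np.round(s[k],4) for k in("tcp_pos","contact_force","moment","gripper_width","time_s")})
w=wcam(s,capture("wrist"));t=capture("top")
im=np.zeros((600,800,3),np.uint8)
im[:320,:]=cv2.resize(w["frame"][110:270,80:480],None,fx=2,fy=2)
im[320:600,:560]=cv2.resize(t["frame"][150:290,90:370],None,fx=2,fy=2)
cv2.imwrite("pics/w7.png",np.clip(255*(im/255.)**.6,0,255).astype(np.uint8))
E
```

```text
{'tcp_pos': array([0.5481, 0.0691, 0.092 ]), 'contact_force': array([0.5442, 1.2276, 7.5491]), 'moment': array([ 0.3034, -0.0715,  0.032 ]), 'gripper_width': np.float64(0.0232), 'time_s': np.float64(19.35)}
```

View pics/w7.png

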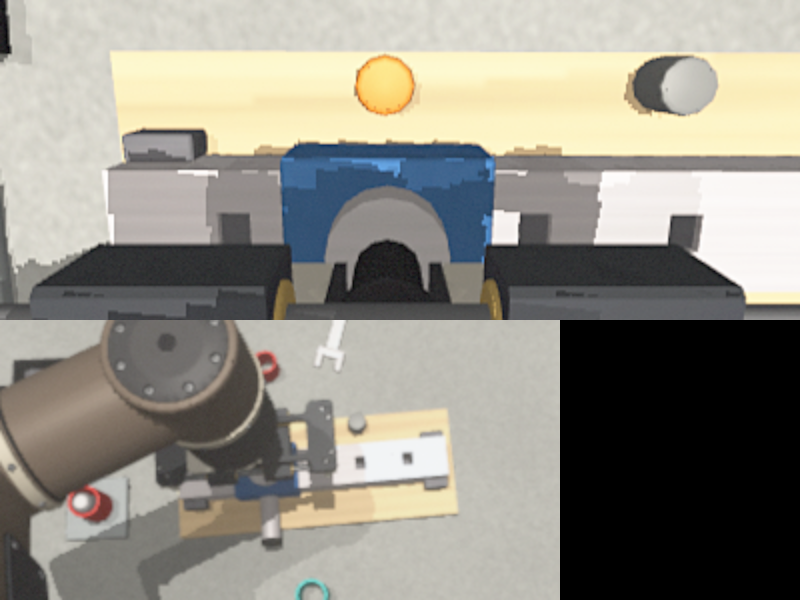

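The rung section is centred on the orange stud (columns 387 and 385), the sleeve still sits on the peg, and TCP height and force match those with the pin home at first. Handing in.

```bash
python3 -c "
from plant import *
print(close_job())"
```

```text
the job is handed in; nothing more can be done
None
```

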